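Open the watchmaker's valuables till with its key

TASK

Open the locked till: take the key from its wooden block, push it fully home in the lock on top of the till, turn it clockwise to its stop so that the drawer springs out, turn it back home and draw it out, then stand it fully home in its block again and let go. Feel your way and do not force the key in the lock, and leave the other things on the bench where they are.

Things in the scene. Friction and masses are not known exactly. Their poses are not given: they have to be found in the camera images.
- key: the key, a double-bitted steel safe key, 30-50 g. Origin: tip of its nose, +z up the shank. From the tip up: blunt nose 0-5 mm (7 mm diameter, 6 mm at its flat end), blade of two bits 5-19 mm (20 mm wide along x, 3.4 mm thick along y, lower edges chamfered), shank 7 mm diameter, stop collar 14 mm diameter at 30-33 mm, flat black head at 40-68 mm, 30 mm wide (x), 10 mm thick (y). Half a turn about z gives the same key
- lock_face (a point): the nominal keyhole centre on the level top of the steel lock plate, 108 mm above the bench, axes as the till's. The real hole is up to 5 mm off it in x and in y (not in yaw): see or feel for it, a 9 mm bore in a 22.4 (x) x 5.2 mm slot. Key home: collar on the plate, tip 30 mm below it; only within 2 mm of that can the bits turn, and turned they hold the key in
- plug (a joint): angle of the lock's plug, turned only by the key: 0 at home (key goes in and out), grows clockwise seen from above to a hard stop at 1.40 rad; it stays where it is left. The key has about 0.1 rad of play in it. It takes about 0.1 N m to turn; over about 0.5 N m of turning, or 40 N of pushing or pulling, forces the key
- drawer (a joint): how far the till's drawer is out towards its front (-x of the till), m: 0 shut and bolted; somewhere between 0.25 and 0.95 rad of plug the bolt frees it and a spring pushes it out about 40 mm
- till: the till, a grey steel box 260 x 240 x 105 mm with one dark wooden-fronted drawer, fixed to the bench. Origin: centre of its underside; the drawer faces its -x. The lock is in its top, about 60 mm behind the drawer front and about midway across
- block_slot (a point): mouth of the key's slot, centre of the top of a fixed wooden block 60 x 60 x 55 mm. The slot is 23 mm (x) by 10 mm (y), goes through, with 1.5 mm chamfers; the key is home in it with its collar on the top, tip 30 mm below this point, bits along x. Which side of the till the block stands varies
- dust_cover: glass dust cover with a knob on a wooden base, 92 mm diameter, 66 mm high; origin under its centre. Not to be moved
- loupe: black eye loupe, 34 mm diameter, 30 mm high; origin under its centre. Not to be moved
- watch_head: steel watch head without strap, 40 mm diameter, 10 mm thick, lying flat; origin under its centre. Not to be moved
There are look-alikes about, which are no part of the job. Leave any red look-alike of the key alone. Of the things that look like the part that bears block_slot, the smaller one is meant.

How it is judged:
By the outcome, as a careful person would: the job done as asked, in the order asked, and still so for the second after the job is handed in, with the robot touching nothing.
It also fails if it takes over 72 s, if anything falls off the work surface, if the arm or the gripper's body presses on something with over 40 N, if the wrist force passes 120 N, or if a joint passes its speed limit or range.

ROBOT

A 7-joint arm with a two-finger parallel gripper is mounted at the origin on the work surface. World frame = base frame: x ahead of the robot, y to its left, z up, the work surface at z = 0. Lengths are in m, angles in rad, forces in N, time in s.
With the tool pointing down it reaches from about 0.4 to 0.85 m from the base axis. Payload 10.4 kg.
Tool frame: the origin (TCP) lies on the centre line of the jaws, within the pads' length; the fingertips stand tip_extent ahead of it and the grasp point (between the pads) lies 3 mm ahead of it (tip_extent is the distance from the TCP to the fingertips, in m); z points along the fingers, y is the line along which they close (so a half turn about z gives the same grasp; the last joint's range is limited). The gripper opens to 85 mm and grips with 20 to 120 N. Pads are 22 mm wide; open, the fingers measure 114 mm over their backs; the gripper's body (76 mm by 85 mm) begins 54 mm behind the grasp point. The pads swing forward as they close: fully open they stand 13 mm farther back than shut.
Start: joints at [1.181, 0.332, -0.065, 1.46, 0.022, 1.35, -0.088], TCP at [0.224, -0.583, 0.253] pointing down, gripper open.
Joint ranges: [-2.6, 2.6], [-0.5, 2.12], [-1.47, 1.34], [0.16, 2.42], [-1.27, 4.41], [0.06, 2.06], [-2.6, 2.6]. Speed limits (rad/s): [2.22, 2.22, 2.79, 2.79, 3.14, 3.14, 3.14].

INTERFACE

Orientations are given as a unit quaternion [w, x, y, z].
In Python, from cell import * gives the robot as it stands. The module is installed in compiled form; this text tells all that it offers.
- The arm moves only by the tool play_rows, never from a script. Its argument "deltas" is a list of rows, each a list of 5 numbers: the shift along the tool's x, y, z in m, then the turn about the tool's z in degrees, then the opening, from 0 (shut) to 1 (fully open). In form: [[dx, dy, dz, yaw, jaw], ...]. A call has 1 to 20 rows; each row is the pose to reach, as a shift and turn from the pose commanded when the call began, along the tool's axes at that moment; what a row does not reach only later rows make up. A row lasts 1/10 s, in which the tool goes at most 50 mm and 8.59 degrees, less where a joint would pass 70% of its speed; a pose out of reach is approached as far as the arm can. A call with a gripper value outside its range is refused whole. The fingers move at their own pace and stop on an object; "newtons" is the grip in N (left out, the last holds). Time passes only in rows, so rows that repeat a pose let the fingers close. It gives the time, the measured TCP pose, the force, the opening and the grip force at its end, in the units of the state.
- get_obs(): the state, without advancing time (a new reading comes with each control period).
- snapshot(name): name is "side" or "top" or "wrist"; returns a dict with "image" (384x512x3 uint8, red, green, blue), "range_z" (384x512 float32, m along the optical axis (not along the pixel's ray), 0 where there is no reading), "fovy" (degrees; the focal length in pixels is half the picture's height over the tangent of half this angle, whatever the lens; pixels are square), "cx", "cy" (the principal point, pixels), "origin" and "rotation" of the camera in the world. Camera axes: x right, y up, looking along -z (the intrinsics and any distortion apply to the point x, -y, -z); pixel columns grow to the right and rows downward; lengths in m; the calibration is good to about 2 mm. The wrist camera is an equidistant fisheye: a pixel r from the principal point sees the ray r / f radians off the axis. A picture is of the moment at which its call begins.
- hand_in(): hands the job in; it is judged then, once.
The state is a dict: "t": time; "joints": joint angles; "joint_vel": joint speeds; "effort": joint torques, N m; "ee_pos": TCP position; "eef_rot": TCP orientation; "ft_force": force on the tool from outside, world axes, zero at the start; "torque": the same for the moment, N m; "grip_width": opening from 0.0 (shut) to 1.0 (fully open); "finger_force": force on a finger pad.
Only numpy, scipy, OpenCV 4.12 (cv2) and the standard library are available. Lean on these libraries where they do the work, as an engineer would, in place of code of your own. Each camera call takes 0.05 s, during which the arm holds its last target. There are 200 camera calls.

## Working session

There is one attempt and no reset: what is moved stays moved. The work goes in short steps, Python scripts to look and compute and a tool call to move; the robot and the scene stay as the last step left them, time stands still between calls to the robot, and variables do not carry over. Pictures are saved under pics/ and viewed, at most 13 in all, crops included, and the job is handed in when it is done.

Besides the shell and the picture viewer there is one more tool, called by a JSON object that holds its "method" and its "body", one argument or row to a line. play_rows: Moves the arm, as the interface text tells. Its arguments: {"type":"object","properties":{"deltas":{"type":"array"},"newtons":{"type":"number"}},"required":["deltas"]}

```bash
mkdir -p pics
cat > h.py <<'E'
from cell import *
import numpy as np, cv2
def snap(n):
    s=snapshot(n); np.save('/tmp/%s.npy'%n,s,allow_pickle=True); return s
def load(n): return np.load('/tmp/%s.npy'%n,allow_pickle=True).item()
def ray(s,n,u,v):
    f=192/np.tan(np.radians(s['fovy'])/2)
    x,y=(u-s['cx'])/f,(v-s['cy'])/f
    if n=='wrist':
        r=np.hypot(x,y); k=np.tan(r)/r if r>1e-9 else 1; x,y=x*k,y*k
    return np.array([x,-y,-1.])
def pt(s,n,u,v,z=None):
    d=np.array(s['rotation']).reshape(3,3)@ray(s,n,u,v); o=np.array(s['origin'])
    if z is not None: return o+d*(z-o[2])/d[2]
    return o+d*s['range_z'][int(round(v)),int(round(u))]
E
python3 - <<'E'
from h import *
o=get_obs(); print({k:np.round(v,3).tolist() for k,v in o.items()})
a=snap('top'); b=snap('side'); 
for s in(a,b): print(s['fovy'],s['cx'],s['cy'],np.round(s['origin'],3),np.round(s['rotation'],3).tolist())
cv2.imwrite('pics/a.png',cv2.resize(a['image'][:,:,::-1],(800,600),interpolation=cv2.INTER_CUBIC))
cv2.imwrite('pics/b.png',cv2.resize(b['image'][:,:,::-1],(800,600),interpolation=cv2.INTER_CUBIC))
E
```

```text
{'t': 0.0, 'joints': [1.181, 0.333, -0.065, 1.461, 0.022, 1.35, -0.089], 'joint_vel': [0.0, 0.0, 0.001, 0.001, 0.001, -0.001, 0.0], 'effort': [0.0, -62.545, 0.049, -39.161, 0.016, 0.01, 0.0], 'ee_pos': [0.224, -0.583, 0.253], 'eef_rot': [-0.001, 0.983, 0.182, -0.0], 'ft_force': [0.877, 1.424, 0.917], 'torque': [0.028, 0.012, 0.013], 'finger_force': 0.0, 'grip_width': 0.999}
44.13545199873479 253.244453407383 192.51462130828733 [ 0.298 -0.059  1.28 ] [-0.7, -0.06, 0.053, 0.71]
43.426143351081436 254.80462879189943 187.78861644283927 [ 0.193 -1.165  0.946] [0.885, 0.45, -0.061, -0.107]
```

View pics/a.png

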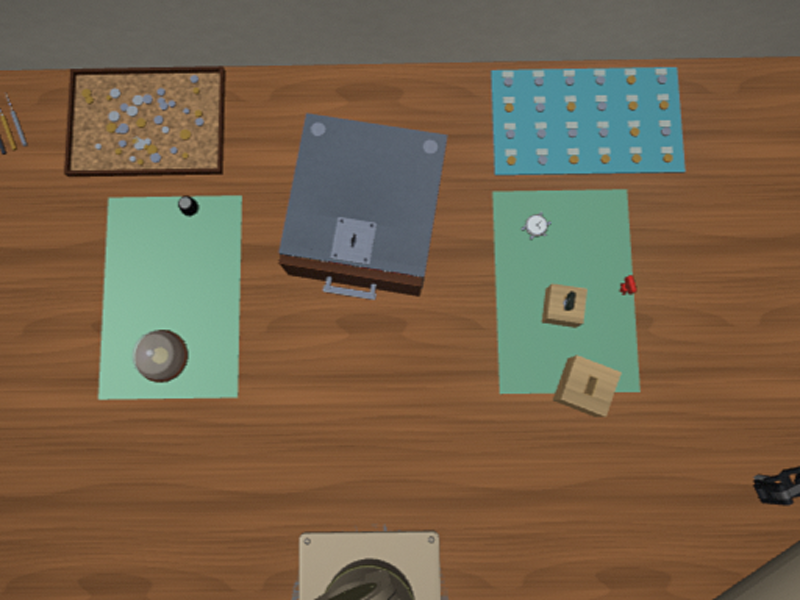

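View pics/b.png

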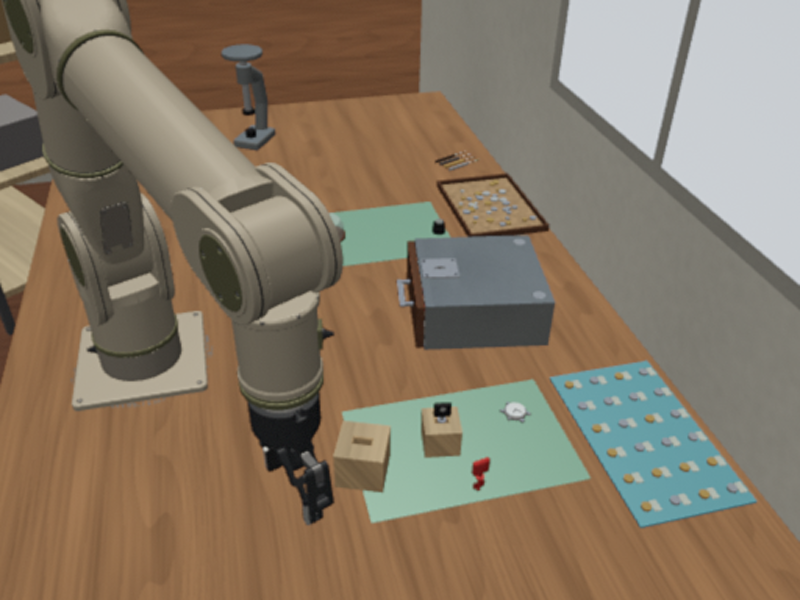

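The top view shows the key standing in the small block at about (570,300) of 800×600, the larger decoy block at (590,385), the red key at (628,286), and the lock slot at (353,240). I'll enlarge both spots.

```bash
python3 - <<'E'
import re
s=open('h.py').read()
s=s.replace("np.array(s['rotation']).reshape(3,3)@","Rm(s)@").replace("def ray","from scipy.spatial.transform import Rotation as Ro\ndef Rm(s): q=s['rotation']; return Ro.from_quat([q[1],q[2],q[3],q[0]]).as_matrix()\ndef ray")
open('h.py','w').write(s)
E
python3 - <<'E'
from h import *
a=load('top'); im=a['image'][:,:,::-1]
# key crop u 340-390,v 175-215 ; lock crop u 205-245 v 135-175
c1=im[175:215,340:390]; c2=im[132:172,202:252]
f=lambda c:cv2.resize(c,None,fx=8,fy=8,interpolation=cv2.INTER_CUBIC)
cv2.imwrite('pics/c.png',np.hstack([f(c1),f(c2)]))
for n,u,v,z in[('slot',226,153.5,.108),('key',364.8,192,.093),('blk',362,192,.055)]:
    print(n,pt(a,'top',u,v,z).round(4),pt(a,'top',u,v).round(4))
E
```

```text
slot [0.5884 0.0194 0.108 ] [0.5946 0.0211 0.0829]
key [ 0.4864 -0.3309  0.093 ] [ 0.4862 -0.3307  0.094 ]
blk [ 0.4925 -0.3323  0.055 ] [ 0.4918 -0.3313  0.0595]
```

View pics/c.png

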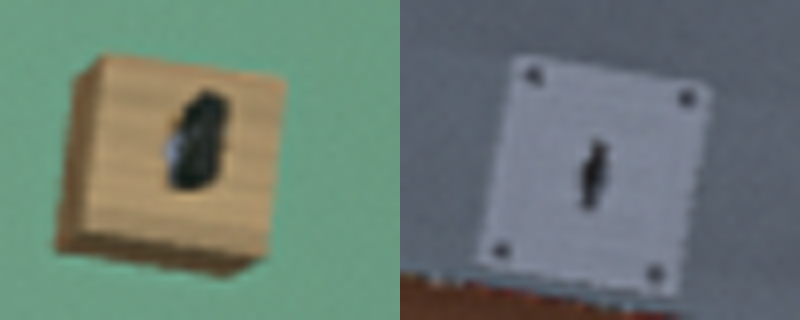

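The key crop shows the head running from (185,188) to (215,92), with block-top corners at (103,55), (287,78), (265,258) and (85,235). The lock crop shows the slot from (590,208) to (601,140) and screws at (534,76), (688,98), (656,273) and (502,250).

Run:
```python
from h import *
a=load('top')
K=lambda x,y,z:pt(a,'top',340+(x+.5)/8-.5,175+(y+.5)/8-.5,z)
L=lambda x,y,z=.108:pt(a,'top',202+(x-400+.5)/8-.5,132+(y+.5)/8-.5,z)
yaw=lambda p,q:np.degrees(np.arctan2(*(q-p)[1::-1]))
B=[K(*p,.055) for p in[(103,55),(287,78),(265,258),(85,235)]]
print('blk',np.mean(B,0),yaw(B[3],B[0]),yaw(B[2],B[1]),yaw(B[1],B[0])-90,yaw(B[2],B[3])-90, np.linalg.norm(B[0]-B[1]),np.linalg.norm(B[0]-B[3]))
S=[L(*p) for p in[(534,76),(688,98),(656,273),(502,250)]]
print('plate',np.mean(S,0),yaw(S[3],S[0]),yaw(S[2],S[1]),yaw(S[1],S[0])-90,yaw(S[2],S[3])-90)
print('slot',L(595,174),yaw(L(590,208),L(601,140)))
e=get_obs()['ee_pos'];q=get_obs()['eef_rot'];R=Ro.from_quat([q[1],q[2],q[3],q[0]]).as_matrix();print(R.round(4))
t=np.mean(B,0);print(R.T@(np.array([t[0],t[1],.2])-e))
t=L(595,174);print(R.T@(np.array([t[0],t[1],.2])-e))
```

```text
blk [ 0.48695454 -0.33383129  0.055     ] -8.250000414930007 -9.907356675721923 -8.169339741081998 -8.243008542483736 0.06037667206317389 0.0600679762195402
plate [0.58891231 0.01958168 0.108     ] -10.245044039974921 -10.552956776858657 -9.28970697511599 -9.567097117914287
slot [0.58888579 0.01958327 0.108     ] -9.22154818424041
[[ 9.335e-01  3.587e-01 -5.000e-04]
 [ 3.587e-01 -9.335e-01  1.100e-03]
 [-0.000e+00 -1.200e-03 -1.000e+00]]
[ 0.3348327  -0.13835197  0.05278538]
[ 0.55674992 -0.43168532  0.05313538]
```

{"method": "play_rows", "body": {
  "deltas": [
    [0.335,-0.138,0.04,29.5,0.6],
    [0.335,-0.138,0.04,29.5,0.6],
    [0.335,-0.138,0.04,29.5,0.6],
    [0.335,-0.138,0.04,29.5,0.6],
    [0.335,-0.138,0.04,29.5,0.6],
    [0.335,-0.138,0.04,29.5,0.6],
    [0.335,-0.138,0.04,29.5,0.6],
    [0.335,-0.138,0.04,29.5,0.6],
    [0.335,-0.138,0.04,29.5,0.6],
    [0.335,-0.138,0.04,29.5,0.6],
    [0.335,-0.138,0.04,29.5,0.6]
  ]
}}

```text
t: 1.2
ee_pos: [0.4863, -0.3358, 0.2132]
eef_rot: [0.0, 0.997, -0.075, -0.0]
ft_force: [0.4, 0.6, 0.5]
grip_width: 0.599
finger_force: 0.0
```

Run:
```python
from h import *
o=get_obs(); print({k:np.round(v,4).tolist() for k,v in o.items()})
w=snap('wrist'); print(w['fovy'],w['cx'],w['cy'],np.round(w['origin'],4),Rm(w).round(3).tolist())
cv2.imwrite('pics/d.png',cv2.resize(w['image'][:,:,::-1],(800,600),interpolation=cv2.INTER_CUBIC))
```

```text
{'t': 1.2, 'joints': [0.7008, 0.2919, -0.2105, 1.6012, 0.064, 1.2556, -1.2418], 'joint_vel': [0.0081, -0.0044, 0.002, 0.0005, -0.0001, 0.0006, -0.0015], 'effort': [-1.1992, -58.0326, -2.4327, -38.0428, -0.0617, -0.0088, -0.002], 'ee_pos': [0.4863, -0.3358, 0.2132], 'eef_rot': [0.0003, 0.9972, -0.075, -0.0003], 'ft_force': [0.4486, 0.5526, 0.4749], 'torque': [-0.0196, 0.0249, -0.0582], 'finger_force': 0.0, 'grip_width': 0.5989}
65.70646984690485 258.1935198117342 189.03254756373454 [ 0.5632 -0.3474  0.3335] [[-0.149, 0.94, 0.308], [-0.989, -0.142, -0.046], [0.0, -0.311, 0.95]]
```

View pics/d.png

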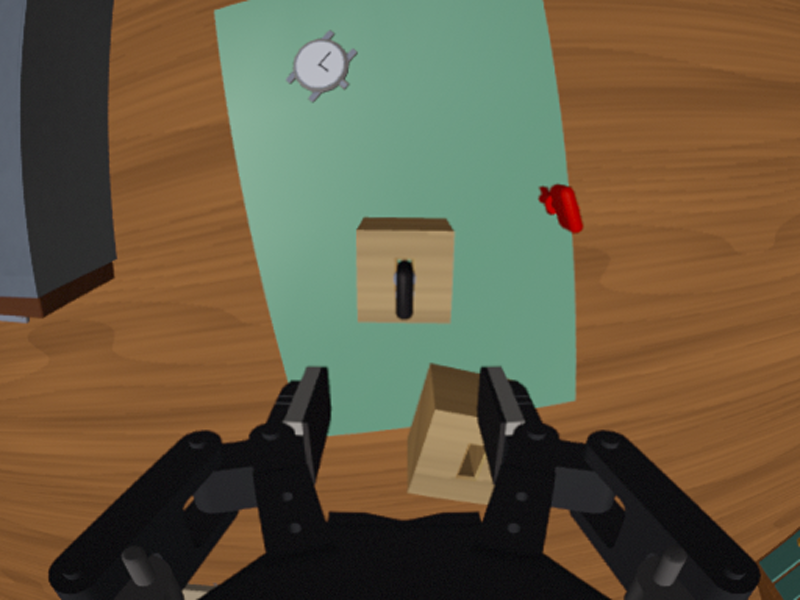

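The wrist view shows the key head upright in the image from (404,263) to (404,318), so the yaw is right. Block-top corners are at (357,231), (453,231), (452,322) and (358,322). A clockwise turn at the lock lowers joint 7, so I'll take the grasp half a turn round.

Run:
```python
from h import *
w=load('wrist')
P=lambda x,y,z:pt(w,'wrist',(x+.5)/1.5625-.5,(y+.5)/1.5625-.5,z)
a,b=P(404,263,.093),P(404,318,.093);print(a,b,(a+b)/2,np.degrees(np.arctan2(*(a-b)[1::-1])))
print(np.mean([P(*p,.055) for p in[(357,231),(453,231),(452,322),(358,322)]],0),P(404,290,None) )
```

```text
[ 0.50332369 -0.33865487  0.093     ] [ 0.4723259 -0.3339754  0.093    ] [ 0.48782479 -0.33631514  0.093     ] -8.58463250079763
[ 0.48442958 -0.33648619  0.055     ] [ 0.48822905 -0.33637655  0.09246353]
```

{"method": "play_rows", "body": {
  "deltas": [
    [0,0,0,-90,0.6],
    [0,0,0,-90,0.6],
    [0,0,0,-90,0.6],
    [0,0,0,-90,0.6],
    [0,0,0,-90,0.6],
    [0,0,0,-90,0.6],
    [0,0,0,-90,0.6],
    [0,0,0,-90,0.6],
    [0,0,0,-90,0.6],
    [0,0,0,-90,0.6],
    [0,0,0,-90,0.6]
  ]
}}

```text
t: 2.35
ee_pos: [0.4865, -0.3358, 0.2135]
eef_rot: [0.0, 0.756, 0.654, -0.0]
ft_force: [-0.3, 0.1, 0.3]
grip_width: 0.601
finger_force: 0.0
```

{"method": "play_rows", "body": {
  "deltas": [
    [0,0,0,-90,0.6],
    [0,0,0,-90,0.6],
    [0,0,0,-90,0.6],
    [0,0,0,-90,0.6],
    [0,0,0,-90,0.6],
    [0,0,0,-90,0.6],
    [0,0,0,-90,0.6],
    [0,0,0,-90,0.6],
    [0,0,0,-90,0.6],
    [0,0,0,-90,0.6],
    [0,0,0,-90,0.6],
    [0,0,0,-90,0.6]
  ]
}}

```text
t: 3.55
ee_pos: [0.4865, -0.3357, 0.2133]
eef_rot: [-0.0, 0.075, 0.997, -0.0]
ft_force: [-1.0, 0.4, -0.2]
grip_width: 0.603
finger_force: 0.0
```

Run:
```python
from h import *
o=get_obs(); print({k:np.round(o[k],4).tolist() for k in('t','joints','ee_pos','eef_rot','ft_force','torque')})
w=snap('wrist')
cv2.imwrite('pics/e.png',cv2.resize(w['image'][:,:,::-1],(800,600),interpolation=cv2.INTER_CUBIC))
```

```text
{'t': 3.55, 'joints': [1.0398, 0.3498, -0.6349, 1.5821, 0.2142, 1.2803, 1.7937], 'ee_pos': [0.4865, -0.3357, 0.2133], 'eef_rot': [-0.0001, 0.0745, 0.9972, -0.0002], 'ft_force': [-0.9646, 0.3927, -0.2155], 'torque': [-0.0346, 0.0377, -0.0418]}
```

View pics/e.png

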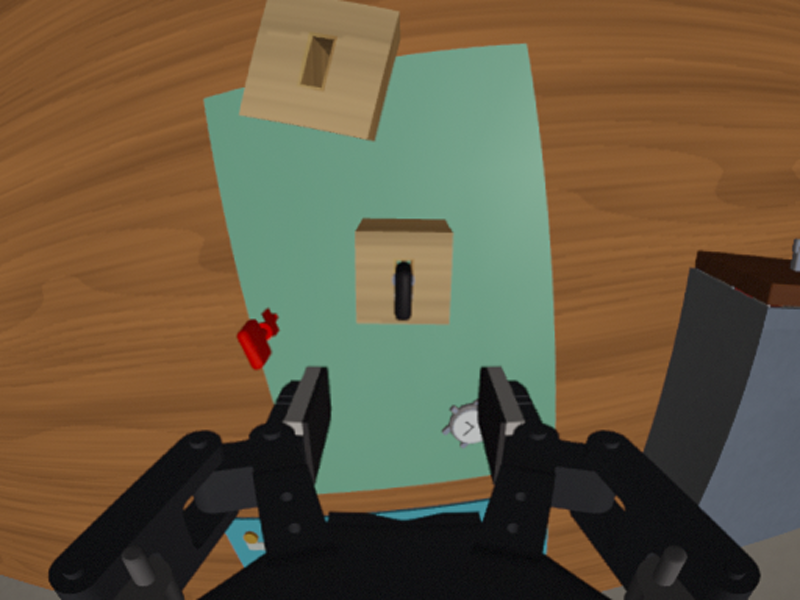

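The flipped view shows the head at (403,262)–(403,319), symmetric with the first look, so the tool is centred over the key. I'll descend and grip.

{"method": "play_rows", "body": {
  "deltas": [
    [0,0,0.05,0,0.5],
    [0,0,0.1,0,0.5],
    [0,0,0.13,0,0.5],
    [0,0,0.13,0,0.5],
    [0,0,0.13,0,0.2],
    [0,0,0.13,0,0.1],
    [0,0,0.13,0,0.0],
    [0,0,0.13,0,0.0],
    [0,0,0.13,0,0.0],
    [0,0,0.13,0,0.0]
  ],
  "newtons": 80
}}

```text
t: 4.6
ee_pos: [0.4886, -0.3353, 0.0857]
eef_rot: [0.002, 0.074, 0.997, -0.001]
ft_force: [-0.7, -0.5, 8.3]
grip_width: 0.103
finger_force: 78.7
```

Run:
```python
from h import *
o=get_obs(); print({k:np.round(o[k],4).tolist() for k in('t','joints','ee_pos','eef_rot','ft_force','torque','grip_width','finger_force')})
```

```text
{'t': 4.6, 'joints': [1.0041, 0.4781, -0.598, 1.7069, 0.305, 1.0468, 1.7272], 'ee_pos': [0.4886, -0.3353, 0.0857], 'eef_rot': [0.0016, 0.0742, 0.9972, -0.0012], 'ft_force': [-0.6952, -0.4549, 8.3341], 'torque': [0.0281, 0.1358, 0.0014], 'grip_width': 0.1027, 'finger_force': 78.7005}
```

Upward force of 8 N suggests the fingertips touch the block or collar; I'll regrip 6 mm higher.

{"method": "play_rows", "body": {
  "deltas": [
    [0,0,0,0,0.2],
    [0,0,-0.006,0,0.25],
    [0,0,-0.006,0,0.25],
    [0,0,-0.006,0,0.0],
    [0,0,-0.006,0,0.0],
    [0,0,-0.006,0,0.0],
    [0,0,-0.006,0,0.0],
    [0,0,-0.006,0,0.0]
  ],
  "newtons": 80
}}

```text
t: 5.4
ee_pos: [0.4876, -0.3347, 0.0898]
eef_rot: [0.0, 0.074, 0.997, -0.0]
ft_force: [-1.1, -0.9, 6.0]
grip_width: 0.097
finger_force: 78.7
```

Run:
```python
from h import *
o=get_obs(); print({k:np.round(o[k],4).tolist() for k in('t','joints','ee_pos','eef_rot','ft_force','torque','grip_width','finger_force')})
```

```text
{'t': 5.4, 'joints': [1.0062, 0.4729, -0.6001, 1.7044, 0.3002, 1.0569, 1.7308], 'ee_pos': [0.4876, -0.3347, 0.0898], 'eef_rot': [0.0002, 0.074, 0.9973, -0.0003], 'ft_force': [-1.0752, -0.8855, 5.9842], 'torque': [0.0566, 0.2897, -0.0358], 'grip_width': 0.0965, 'finger_force': 78.6781}
```

{"method": "play_rows", "body": {
  "deltas": [
    [0,0,-0.03,0,0],
    [0,0,-0.07,0,0],
    [0,0,-0.115,0,0],
    [-0.048,0.365,-0.115,1.2,0],
    [-0.048,0.365,-0.115,1.2,0],
    [-0.048,0.365,-0.115,1.2,0],
    [-0.048,0.365,-0.115,1.2,0],
    [-0.048,0.365,-0.115,1.2,0],
    [-0.048,0.365,-0.115,1.2,0],
    [-0.048,0.365,-0.115,1.2,0],
    [-0.048,0.365,-0.115,1.2,0],
    [-0.048,0.365,-0.115,1.2,0],
    [-0.048,0.365,-0.115,1.2,0]
  ]
}}

```text
t: 6.7
ee_pos: [0.5885, 0.0191, 0.2039]
eef_rot: [-0.0, 0.084, 0.996, -0.0]
ft_force: [-0.3, -0.1, -0.7]
grip_width: 0.099
finger_force: 79.5
```

Run:
```python
from h import *
o=get_obs(); print({k:np.round(o[k],4).tolist() for k in('t','joints','ee_pos','eef_rot','ft_force','torque','grip_width','finger_force')})
w=snap('wrist')
c=w['image'][110:260,158:358,::-1]
cv2.imwrite('pics/f.png',cv2.resize(c,(800,600),interpolation=cv2.INTER_CUBIC))
```

```text
{'t': 6.7, 'joints': [0.5206, 0.3912, -0.7903, 1.5932, 0.287, 1.2785, 1.0866], 'ee_pos': [0.5885, 0.0191, 0.2039], 'eef_rot': [-0.0004, 0.0842, 0.9964, -0.0002], 'ft_force': [-0.3037, -0.0576, -0.7322], 'torque': [-0.0204, -0.0219, -0.0287], 'grip_width': 0.0995, 'finger_force': 79.4648}
```

View pics/f.png

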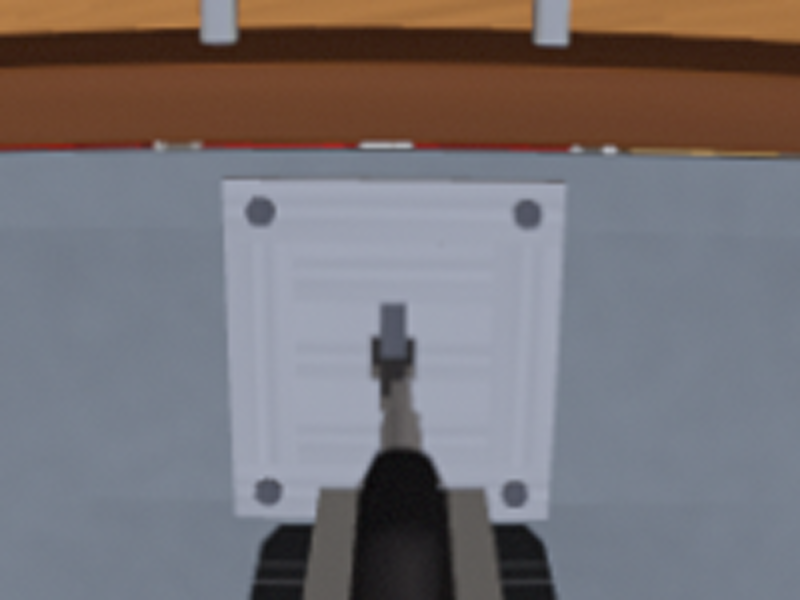

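The wrist crop shows the plate screws at (260,212), (527,214), (268,491) and (515,493). The bore is centred near (392.5,356) and the near bit edge spans columns 380–406, rows 303–357. The head is at column 400, so the key may be tilted or yawed slightly in the grip, which I'll check with depth.

Run:
```python
from h import *
w=load('wrist');o=get_obs();q=o['eef_rot'];R=Ro.from_quat([q[1],q[2],q[3],q[0]]).as_matrix()
print(R.round(4)[:2].tolist())
T=lambda p:(R.T@(p-o['ee_pos'])*1000).round(1)
P=lambda x,y,z=None:pt(w,'wrist',158+(x+.5)/4-.5,110+(y+.5)/4-.5,z)
for n,p in dict(bittop=(393,345),bitmid=(393,330),bitbot=(393,308),bl=(383,320),br=(403,320),sh=(397,400),sh2=(400,430),head=(400,470)).items(): print(n,T(P(*p)))
print('bore L R',T(P(372,356,.108)),T(P(413,356,.108)), 'slot low',T(P(387,410,.108)))
S=[P(*p,.108) for p in[(260,212),(527,214),(515,493),(268,491)]];print([T(s).tolist() for s in S],T(np.mean(S,0)),np.mean(S,0))
print(P(300,400),'plate z')
# dense: rows of crop px around bit in depth
for v in range(184,226,2): print(v,np.round(w['range_z'][v,250:266],3).tolist())
```

```text
[[-0.9855, 0.1696, -0.0007], [0.1696, 0.9855, -0.0008]]
bittop [ -5.9  -1.  129.5]
bitmid [ -2.3  -1.  129. ]
bitbot [  2.9  -1.  128.8]
bl [ -0.2  -3.2 129.8]
br [ -0.3   1.2 130.1]
sh [13.6  0.2 48.4]
sh2 [ 9.8  0.6 45.6]
head [17.8  0.7 14.5]
bore L R [ 3.6 -4.8 95.9] [ 3.6  3.1 95.9] slot low [-7.7 -2.  95.9]
[[32.1, -25.7, 95.9], [31.8, 24.3, 95.9], [-26.0, 23.9, 95.8], [-25.7, -26.2, 95.9]] [ 3.1 -0.9 95.9] [0.58529311 0.01756121 0.108     ]
[ 0.59089261 -0.00182433  0.10778694] plate z
184 [0.22699999809265137, 0.22699999809265137, 0.22599999606609344, 0.22599999606609344, 0.22599999606609344, 0.22499999403953552, 0.22699999809265137, 0.22599999606609344, 0.22599999606609344, 0.22699999809265137, 0.22699999809265137, 0.22599999606609344, 0.22599999606609344, 0.22599999606609344, 0.22599999606609344, 0.22699999809265137]
186 [0.22599999606609344, 0.22699999809265137, 0.2280000001192093, 0.2619999945163727, 0.2630000114440918, 0.26100000739097595, 0.26100000739097595, 0.2619999945163727, 0.26100000739097595, 0.2619999945163727, 0.22699999809265137, 0.2280000001192093, 0.22699999
[... 5677 characters left out ...]
 0.23499999940395355, 0.23499999940395355]
222 [0.2370000034570694, 0.23600000143051147, 0.23600000143051147, 0.15600000321865082, 0.1550000011920929, 0.0, 0.15399999916553497, 0.15299999713897705, 0.15399999916553497, 0.15299999713897705, 0.15299999713897705, 0.15399999916553497, 0.1550000011920929, 0.1550000011920929, 0.23600000143051147, 0.23600000143051147]
224 [0.2370000034570694, 0.15399999916553497, 0.15399999916553497, 0.15199999511241913, 0.15199999511241913, 0.1509999930858612, 0.15199999511241913, 0.1509999930858612, 0.15199999511241913, 0.15000000596046448, 0.1509999930858612, 0.15199999511241913, 0.15199999511241913, 0.15199999511241913, 0.15299999713897705, 0.15199999511241913]
```

The depth map corrects my reading. The grey strip is the slot itself (u 253–259, v 186–211, with the bore at v 195.5–204.5), and the blade edge only starts at v≈206, u 256–260. The key is therefore straight on the centre line, with the slot to its left.

Run:
```python
from h import *
w=load('wrist');o=get_obs();q=o['eef_rot'];R=Ro.from_quat([q[1],q[2],q[3],q[0]]).as_matrix()
T=lambda p:(R.T@(p-o['ee_pos'])*1000).round(1)
P=lambda u,v,z=None:pt(w,'wrist',u,v,z)
print('slot ends',T(P(256,185.5,.108)),T(P(256,211,.108)),'bore',T(P(256,195.5,.108)),T(P(256,204.7,.108)),T(P(250.5,200,.108)),T(P(261.5,200,.108)))
for v in range(205,222): print(v,T(P(258,v)),[round(float(x),3) for x in w['range_z'][v,255:262]])
for v in (212,214,216,218,220): print(v,T(P(254,v)),T(P(261,v)))
for v in(225,230,235):print(v,T(P(258,v)),w['range_z'][v,244:274].round(3).tolist())
```

```text
slot ends [14.2 -0.7 95.9] [-6.7 -0.7 95.9] bore [ 6.1 -0.7 95.9] [-1.4 -0.7 95.9] [ 2.4 -4.9 95.9] [ 2.5  3.6 95.9]
205 [ -8.6   0.9 113.8] [0.251, 0.251, 0.25, 0.25, 0.25, 0.232, 0.232]
206 [12.3  0.9 57.7] [0.248, 0.191, 0.19, 0.191, 0.19, 0.189, 0.231]
207 [12.7  0.9 55.1] [0.246, 0.188, 0.189, 0.188, 0.188, 0.188, 0.231]
208 [12.4  0.9 54. ] [0.243, 0.187, 0.187, 0.187, 0.188, 0.187, 0.234]
209 [12.7  0.9 51.5] [0.241, 0.186, 0.185, 0.185, 0.184, 0.185, 0.233]
210 [  81.5    0.8 -120.2] [0.238, 0.182, 0.181, 0.0, 0.182, 0.183, 0.233]
211 [12.6  0.9 48.4] [0.236, 0.18, 0.18, 0.182, 0.18, 0.179, 0.234]
212 [12.9  0.9 46.1] [0.197, 0.18, 0.18, 0.179, 0.18, 0.18, 0.197]
213 [12.3  0.9 46. ] [0.197, 0.18, 0.0, 0.18, 0.18, 0.18, 0.196]
214 [11.3  0.9 47. ] [0.196, 0.18, 0.18, 0.181, 0.18, 0.18, 0.194]
215 [10.7  0.9 46.6] [0.193, 0.18, 0.179, 0.181, 0.18, 0.181, 0.191]
216 [10.4  0.9 46. ] [0.191, 0.18, 0.18, 0.18, 0.181, 0.179, 0.191]
217 [ 9.8  0.9 45.7] [0.189, 0.18, 0.181, 0.18, 0.183, 0.181, 0.188]
218 [ 8.6  0.9 47. ] [0.187, 0.181, 0.181, 0.182, 0.181, 0.181, 0.188]
219 [ 8.8  
[... 1622 characters left out ...]
60902405, 0.23899999260902405, 0.23800000548362732]
235 [18.2  0.9  4.9] [0.15000000596046448, 0.14800000190734863, 0.15000000596046448, 0.14900000393390656, 0.14900000393390656, 0.14399999380111694, 0.14300000667572021, 0.1420000046491623, 0.14100000262260437, 0.1420000046491623, 0.13899999856948853, 0.13899999856948853, 0.13899999856948853, 0.14000000059604645, 0.13899999856948853, 0.14000000059604645, 0.13899999856948853, 0.14100000262260437, 0.14000000059604645, 0.14100000262260437, 0.14000000059604645, 0.14100000262260437, 0.14300000667572021, 0.14399999380111694, 0.1459999978542328, 0.14900000393390656, 0.14900000393390656, 0.14900000393390656, 0.14900000393390656, 0.14900000393390656]
```

```bash
cat >> h.py <<'E'
def st(*ks):
    o=get_obs(); print({k:np.round(o[k],4).tolist() for k in ('t','ee_pos','ft_force','torque','grip_width')+ks}); return o
E
echo ok
```

```text
ok
```

{"method": "play_rows", "body": {
  "deltas": [
    [0,-0.0016,0.01,0,0],
    [0,-0.0016,0.026,0,0],
    [0,-0.0016,0.026,0,0],
    [0,-0.0016,0.026,0,0]
  ]
}}

```text
t: 7.15
ee_pos: [0.588, 0.0173, 0.1775]
eef_rot: [-0.001, 0.085, 0.996, -0.0]
ft_force: [-0.4, 0.3, -0.4]
grip_width: 0.096
finger_force: 79.5
```

Run:
```python
from h import *
o=st(); w=snap('wrist')
cv2.imwrite('pics/g.png',cv2.resize(w['image'][150:240,198:318,::-1],(800,600),interpolation=cv2.INTER_CUBIC))
```

```text
{'t': 7.15, 'ee_pos': [0.588, 0.0173, 0.1775], 'ft_force': [-0.4337, 0.3302, -0.358], 'torque': [0.032, 0.0136, 0.0357], 'grip_width': 0.0959}
```

View pics/g.png

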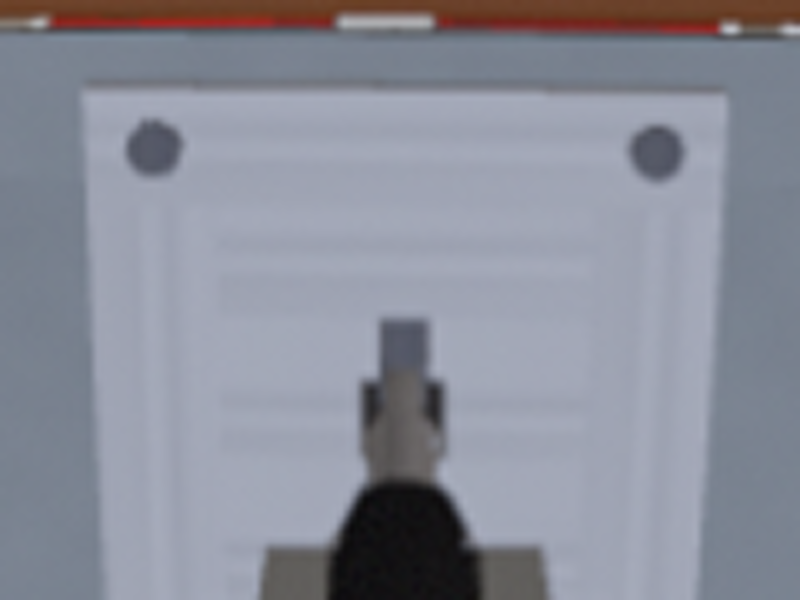

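The closer crop shows the slot centred at column 405, the bore at 403 and the bit at 402.5, so they are aligned sideways. The slot's far end is at row 320 and the bore's edge at row 381.

Run:
```python
from h import *
w=load('wrist');o=get_obs();q=o['eef_rot'];R=Ro.from_quat([q[1],q[2],q[3],q[0]]).as_matrix()
T=lambda p:(R.T@(p-o['ee_pos'])*1000).round(1)
P=lambda x,y,z=None:pt(w,'wrist',198+(x+.5)*.15-.5,150+(y+.5)*.15-.5,z)
print('slot end',T(P(405,320,.108)),'bore',T(P(403,381,.108)))
for y in range(372,480,7): print(y,T(P(402,y)))
S=[T(P(*p,.108)) for p in[(154,148),(657,153)]];print(S)
```

```text
slot end [14.  -0.3 70.1] bore [ 7.4 -0.5 70.1]
372 [ -4.7  -0.7 104. ]
379 [12.6 -0.6 57.3]
386 [12.7 -0.6 55.2]
393 [12.6 -0.6 53.7]
400 [13.3 -0.6 50.2]
407 [13.3 -0.6 48.4]
414 [13.3 -0.6 46.7]
421 [12.9 -0.6 46. ]
428 [11.7 -0.6 47.3]
435 [10.7 -0.6 48. ]
442 [10.6 -0.6 46.5]
449 [ 9.2 -0.6 48.1]
456 [ 9.6 -0.6 45.6]
463 [ 8.4 -0.6 46.7]
470 [ 8.2 -0.6 45.6]
477 [17.6 -0.6 23.2]
[array([ 32.1, -25.3,  70.1]), array([31.6, 24.8, 70.1])]
```

Aligned in x as well. I'll lower it gently: first the nose, then the blade edges.

{"method": "play_rows", "body": {
  "deltas": [
    [0,0,0.003,0,0],
    [0,0,0.006,0,0],
    [0,0,0.008,0,0],
    [0,0,0.01,0,0],
    [0,0,0.012,0,0],
    [0,0,0.013,0,0],
    [0,0,0.013,0,0]
  ]
}}

```text
t: 7.9
ee_pos: [0.5884, 0.0178, 0.1652]
eef_rot: [-0.0, 0.084, 0.996, -0.0]
ft_force: [-0.8, 0.8, 0.2]
grip_width: 0.101
finger_force: 79.5
```

{"method": "play_rows", "body": {
  "deltas": [
    [0,0,0.004,0,0],
    [0,0,0.008,0,0],
    [0,0,0.012,0,0],
    [0,0,0.016,0,0],
    [0,0,0.019,0,0],
    [0,0,0.02,0,0],
    [0,0,0.02,0,0]
  ]
}}

```text
t: 8.6
ee_pos: [0.5884, 0.0179, 0.1452]
eef_rot: [-0.0, 0.084, 0.996, -0.0]
ft_force: [1.0, -0.3, 0.3]
grip_width: 0.102
finger_force: 79.5
```

{"method": "play_rows", "body": {
  "deltas": [
    [0,0,0.001,0,0],
    [0,0,0.002,0,0],
    [0,0,0.003,0,0],
    [0,0,0.003,0,0]
  ]
}}

```text
t: 9.0
ee_pos: [0.5886, 0.0179, 0.1428]
eef_rot: [0.0, 0.084, 0.996, -0.0]
ft_force: [-1.2, 0.6, 4.5]
grip_width: 0.095
finger_force: 80.2
```

Run:
```python
from h import *
st('joints')
```

```text
{'t': 9.0, 'ee_pos': [0.5886, 0.0179, 0.1428], 'ft_force': [-1.2265, 0.6153, 4.519], 'torque': [-0.1028, 0.3258, -0.0186], 'grip_width': 0.0952, 'joints': [0.5049, 0.4477, -0.7686, 1.6609, 0.3336, 1.1688, 1.0549]}
```

It is home: collar contact at the expected height with 4.5 N. Now the clockwise turn, watching the moment.

{"method": "play_rows", "body": {
  "deltas": [
    [0,0,0,4,0],
    [0,0,0,8,0],
    [0,0,0,12,0],
    [0,0,0,16,0],
    [0,0,0,20,0],
    [0,0,0,20,0]
  ]
}}

```text
t: 9.6
ee_pos: [0.5885, 0.0172, 0.1427]
eef_rot: [0.0, 0.257, 0.966, -0.001]
ft_force: [-2.6, -2.8, 5.9]
grip_width: 0.099
finger_force: 80.2
```

Run:
```python
from h import *
st('joints','eef_rot')
```

```text
{'t': 9.6, 'ee_pos': [0.5885, 0.0172, 0.1427], 'ft_force': [-2.5786, -2.8349, 5.8819], 'torque': [-0.6631, 0.6471, 0.0516], 'grip_width': 0.0992, 'joints': [0.4586, 0.4294, -0.7051, 1.6634, 0.3002, 1.1598, 0.7281], 'eef_rot': [0.0002, 0.2569, 0.9664, -0.0006]}
```

{"method": "play_rows", "body": {
  "deltas": [
    [0,0,0,5,0],
    [0,0,0,10,0],
    [0,0,0,15,0],
    [0,0,0,20,0],
    [0,0,0,25,0],
    [0,0,0,30,0],
    [0,0,0,35,0],
    [0,0,0,40,0],
    [0,0,0,45,0],
    [0,0,0,50,0],
    [0,0,0,55,0],
    [0,0,0,55,0]
  ]
}}

```text
t: 10.8
ee_pos: [0.5881, 0.0168, 0.1427]
eef_rot: [0.0, 0.674, 0.739, -0.001]
ft_force: [-4.9, -4.4, 7.2]
grip_width: 0.096
finger_force: 80.6
```

Run:
```python
from h import *
st('joints','eef_rot')
```

```text
{'t': 10.8, 'ee_pos': [0.5881, 0.0168, 0.1427], 'ft_force': [-4.8861, -4.3776, 7.1884], 'torque': [-0.9964, 1.1661, 0.1185], 'grip_width': 0.0956, 'joints': [0.3333, 0.3914, -0.5411, 1.6703, 0.2196, 1.1416, -0.1753], 'eef_rot': [0.0003, 0.6741, 0.7386, -0.0009]}
```

{"method": "play_rows", "body": {
  "deltas": [
    [0,0,0,2,0],
    [0,0,0,4,0],
    [0,0,0,6,0],
    [0,0,0,6,0],
    [0,0,0,6,0]
  ]
}}

```text
t: 11.3
ee_pos: [0.5881, 0.0168, 0.1427]
eef_rot: [0.0, 0.711, 0.703, -0.001]
ft_force: [-5.1, -4.3, 7.9]
grip_width: 0.103
finger_force: 80.7
```

Run:
```python
from h import *
st('joints','eef_rot')
```

```text
{'t': 11.3, 'ee_pos': [0.5881, 0.0168, 0.1427], 'ft_force': [-5.1216, -4.2852, 7.8525], 'torque': [-1.0079, 1.3021, 0.1174], 'grip_width': 0.103, 'joints': [0.3204, 0.3883, -0.5246, 1.671, 0.212, 1.1401, -0.2715], 'eef_rot': [0.0003, 0.7107, 0.7035, -0.0009]}
```

{"method": "play_rows", "body": {
  "deltas": [
    [0,0,0,2,0],
    [0,0,0,4,0],
    [0,0,0,4,0]
  ]
}}

```text
t: 11.6
ee_pos: [0.5881, 0.0168, 0.1427]
eef_rot: [0.0, 0.735, 0.678, -0.001]
ft_force: [-5.0, -4.3, 7.9]
grip_width: 0.099
finger_force: 80.7
```

Run:
```python
from h import *
st('eef_rot')
```

```text
{'t': 11.6, 'ee_pos': [0.5881, 0.0168, 0.1427], 'ft_force': [-5.042, -4.2956, 7.8597], 'torque': [-1.0387, 1.3321, 0.1271], 'grip_width': 0.0986, 'eef_rot': [0.0003, 0.7353, 0.6778, -0.0009]}
```

{"method": "play_rows", "body": {
  "deltas": [
    [0,0,0,1,0],
    [0,0,0,2,0],
    [0,0,0,2,0]
  ]
}}

```text
t: 11.9
ee_pos: [0.588, 0.0168, 0.1427]
eef_rot: [0.0, 0.747, 0.665, -0.001]
ft_force: [-5.6, -4.0, 8.2]
grip_width: 0.099
finger_force: 80.7
```

Run:
```python
from h import *
st('eef_rot'); s=snap('top'); a=cv2.imread('pics/a.png')
cv2.imwrite('pics/i.png',cv2.resize(s['image'][60:210,150:350,::-1],(800,600)))
```

```text
{'t': 11.9, 'ee_pos': [0.588, 0.0168, 0.1427], 'ft_force': [-5.6111, -4.0292, 8.1842], 'torque': [-0.9983, 1.3682, 0.0998], 'grip_width': 0.099, 'eef_rot': [0.0003, 0.7468, 0.6651, -0.0009]}
```

View pics/i.png

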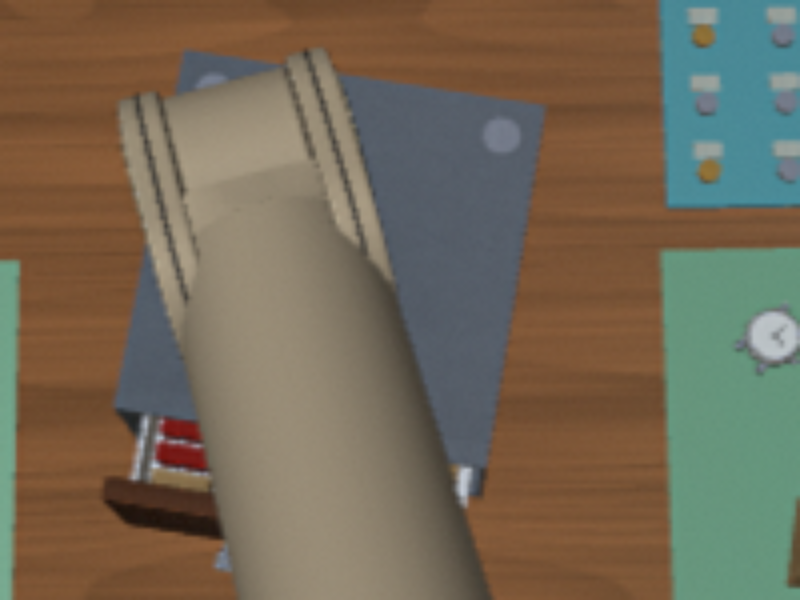

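The top view shows the drawer sprung out (front at about (160,510) of the crop). I'll feel a little further for the hard stop.

{"method": "play_rows", "body": {
  "deltas": [
    [0,0,0,1,0],
    [0,0,0,2,0],
    [0,0,0,3,0],
    [0,0,0,3,0]
  ]
}}

```text
t: 12.35
ee_pos: [0.588, 0.0168, 0.1427]
eef_rot: [0.0, 0.764, 0.645, -0.001]
ft_force: [-6.2, -3.8, 9.1]
grip_width: 0.1
finger_force: 80.8
```

Run:
```python
from h import *
o=st('eef_rot','effort');w=snap('wrist')
cv2.imwrite('pics/j.png',cv2.resize(w['image'][150:270,178:338,::-1],(800,600),interpolation=cv2.INTER_CUBIC))
```

```text
{'t': 12.35, 'ee_pos': [0.588, 0.0168, 0.1427], 'ft_force': [-6.2438, -3.8076, 9.1151], 'torque': [-1.0351, 1.3731, 0.1752], 'grip_width': 0.1002, 'eef_rot': [0.0003, 0.7639, 0.6454, -0.001], 'effort': [-2.2217, -54.9018, -7.8175, -35.4051, -0.9486, -2.3903, -0.4782]}
```

View pics/j.png

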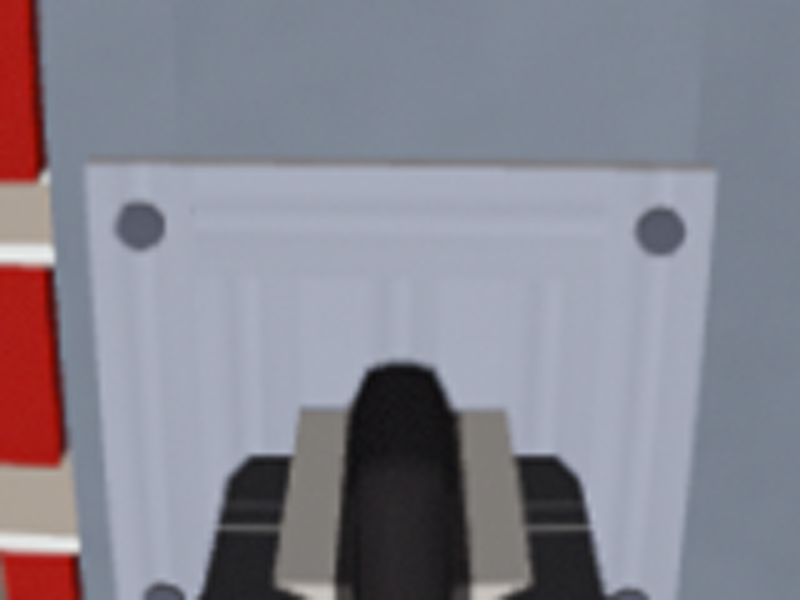

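{"method": "play_rows", "body": {
  "deltas": [
    [0,0,0,1,0],
    [0,0,0,1.5,0],
    [0,0,0,1.5,0]
  ]
}}

```text
t: 12.7
ee_pos: [0.588, 0.0168, 0.1427]
eef_rot: [0.0, 0.772, 0.635, -0.001]
ft_force: [-5.8, -4.7, 8.5]
grip_width: 0.102
finger_force: 80.9
```

Run:
```python
from h import *
o=st('eef_rot','effort')
```

```text
{'t': 12.7, 'ee_pos': [0.588, 0.0168, 0.1427], 'ft_force': [-5.8446, -4.6879, 8.5228], 'torque': [-1.0698, 1.4021, 0.4124], 'grip_width': 0.1019, 'eef_rot': [0.0004, 0.7721, 0.6355, -0.001], 'effort': [-2.1453, -54.8586, -7.7129, -35.4604, -1.0454, -2.4437, -0.5102]}
```

The hard stop is felt at 0.41 N m. Turning back.

{"method": "play_rows", "body": {
  "deltas": [
    [0,0,0,-5,0],
    [0,0,0,-10,0],
    [0,0,0,-15,0],
    [0,0,0,-20,0],
    [0,0,0,-25,0],
    [0,0,0,-30,0],
    [0,0,0,-35,0],
    [0,0,0,-40,0],
    [0,0,0,-45,0],
    [0,0,0,-50,0],
    [0,0,0,-55,0],
    [0,0,0,-60,0],
    [0,0,0,-65,0],
    [0,0,0,-70,0],
    [0,0,0,-75,0],
    [0,0,0,-80,0],
    [0,0,0,-85,0],
    [0,0,0,-88,0],
    [0,0,0,-90,0],
    [0,0,0,-90,0]
  ]
}}

```text
t: 14.7
ee_pos: [0.5881, 0.0176, 0.1427]
eef_rot: [-0.0, 0.096, 0.995, -0.0]
ft_force: [-4.6, -1.7, 7.4]
grip_width: 0.097
finger_force: 80.7
```

Run:
```python
from h import *
o=st('eef_rot')
```

```text
{'t': 14.7, 'ee_pos': [0.5881, 0.0176, 0.1427], 'ft_force': [-4.5973, -1.7301, 7.4377], 'torque': [-0.4776, 1.2667, -0.1471], 'grip_width': 0.0972, 'eef_rot': [-0.0004, 0.0959, 0.9954, -0.0004]}
```

{"method": "play_rows", "body": {
  "deltas": [
    [0,0,0,-1,0],
    [0,0,0,-2,0],
    [0,0,0,-3,0],
    [0,0,0,-4,0],
    [0,0,0,-4,0]
  ]
}}

```text
t: 15.2
ee_pos: [0.5881, 0.0176, 0.1427]
eef_rot: [-0.0, 0.061, 0.998, -0.0]
ft_force: [-6.1, -0.9, 8.0]
grip_width: 0.098
finger_force: 80.7
```

Run:
```python
from h import *
o=st('eef_rot')
```

```text
{'t': 15.2, 'ee_pos': [0.5881, 0.0176, 0.1427], 'ft_force': [-6.0744, -0.9087, 7.9521], 'torque': [-0.5073, 1.1774, -0.1114], 'grip_width': 0.0981, 'eef_rot': [-0.0004, 0.0614, 0.9981, -0.0004]}
```

{"method": "play_rows", "body": {
  "deltas": [
    [0,0,0,-1,0],
    [0,0,0,-2,0],
    [0,0,0,-3,0],
    [0,0,0,-3,0]
  ]
}}

```text
t: 15.6
ee_pos: [0.5881, 0.0176, 0.1427]
eef_rot: [-0.0, 0.035, 0.999, -0.0]
ft_force: [-5.0, -1.5, 8.0]
grip_width: 0.102
finger_force: 80.7
```

Run:
```python
from h import *
o=st('eef_rot')
```

```text
{'t': 15.6, 'ee_pos': [0.5881, 0.0176, 0.1427], 'ft_force': [-5.0275, -1.4757, 7.9928], 'torque': [-0.4947, 1.2739, -0.0704], 'grip_width': 0.1021, 'eef_rot': [-0.0004, 0.0352, 0.9994, -0.0004]}
```

{"method": "play_rows", "body": {
  "deltas": [
    [0,0,0,-1,0],
    [0,0,0,-2,0],
    [0,0,0,-3,0],
    [0,0,0,-3,0]
  ]
}}

```text
t: 16.0
ee_pos: [0.5881, 0.0176, 0.1427]
eef_rot: [-0.0, 0.009, 1.0, -0.0]
ft_force: [-5.3, -2.5, 8.7]
grip_width: 0.099
finger_force: 80.7
```

Run:
```python
from h import *
o=st('eef_rot')
```

```text
{'t': 16.0, 'ee_pos': [0.5881, 0.0176, 0.1427], 'ft_force': [-5.3028, -2.5224, 8.6682], 'torque': [-0.4513, 1.2503, -0.2184], 'grip_width': 0.099, 'eef_rot': [-0.0004, 0.0091, 1.0, -0.0003]}
```

{"method": "play_rows", "body": {
  "deltas": [
    [0,0,0,-1,0],
    [0,0,0,-1.5,0],
    [0,0,0,-1.5,0]
  ]
}}

```text
t: 16.3
ee_pos: [0.588, 0.0176, 0.1427]
eef_rot: [-0.001, -0.004, 1.0, -0.0]
ft_force: [-6.0, -2.7, 7.0]
grip_width: 0.101
finger_force: 80.8
```

Run:
```python
from h import *
o=st('eef_rot')
```

```text
{'t': 16.3, 'ee_pos': [0.588, 0.0176, 0.1427], 'ft_force': [-5.9558, -2.6802, 6.9524], 'torque': [-0.4103, 1.2563, -0.3777], 'grip_width': 0.1009, 'eef_rot': [-0.0005, -0.0037, 1.0, -0.0003]}
```

Home stop felt. Centre the key in its play, then draw it out slowly.

{"method": "play_rows", "body": {
  "deltas": [
    [0,0,0,4,0],
    [0,0,0,8,0],
    [0,0,0,10.5,0],
    [0,0,0,10.5,0],
    [0,0,-0.002,10.5,0],
    [0,0,-0.004,10.5,0],
    [0,0,-0.006,10.5,0],
    [0,0,-0.006,10.5,0]
  ]
}}

```text
t: 17.1
ee_pos: [0.5885, 0.018, 0.1485]
eef_rot: [0.0, 0.088, 0.996, 0.0]
ft_force: [-0.2, 0.7, -0.5]
grip_width: 0.101
finger_force: 79.5
```

Run:
```python
from h import *
o=st('eef_rot')
```

```text
{'t': 17.1, 'ee_pos': [0.5885, 0.018, 0.1485], 'ft_force': [-0.1549, 0.7103, -0.4569], 'torque': [-0.0408, -0.0243, 0.0342], 'grip_width': 0.1011, 'eef_rot': [0.0002, 0.0884, 0.9961, 0.0001]}
```

The key is free. Lift and carry it back over the block.

{"method": "play_rows", "body": {
  "deltas": [
    [0,0,-0.012,0,0],
    [0,0,-0.028,0,0],
    [0,0,-0.055,0,0],
    [0,0,-0.06,0,0],
    [0.0376,-0.3653,-0.055,-1.6,0],
    [0.0376,-0.3653,-0.055,-1.6,0],
    [0.0376,-0.3653,-0.055,-1.6,0],
    [0.0376,-0.3653,-0.055,-1.6,0],
    [0.0376,-0.3653,-0.055,-1.6,0],
    [0.0376,-0.3653,-0.055,-1.6,0],
    [0.0376,-0.3653,-0.055,-1.6,0],
    [0.0376,-0.3653,-0.055,-1.6,0],
    [0.0376,-0.3653,-0.055,-1.6,0],
    [0.0376,-0.3653,-0.055,-1.6,0]
  ]
}}

```text
t: 18.5
ee_pos: [0.4874, -0.334, 0.2037]
eef_rot: [0.0, 0.075, 0.997, 0.0]
ft_force: [-0.7, 1.2, -0.7]
grip_width: 0.099
finger_force: 79.4
```

{"method": "play_rows", "body": {
  "deltas": [
    [0,0,0.05,0,0],
    [0,0,0.075,0,0],
    [0,0,0.075,0,0]
  ]
}}

```text
t: 18.8
ee_pos: [0.486, -0.3319, 0.1253]
eef_rot: [-0.002, 0.073, 0.997, 0.002]
ft_force: [-0.4, 0.3, -0.3]
grip_width: 0.105
finger_force: 79.4
```

Run:
```python
from h import *
o=st('eef_rot');w=snap('wrist')
cv2.imwrite('pics/k.png',cv2.resize(w['image'][150:270,178:338,::-1],(800,600),interpolation=cv2.INTER_CUBIC))
```

```text
{'t': 18.8, 'ee_pos': [0.486, -0.3319, 0.1253], 'ft_force': [-0.4194, 0.2582, -0.2583], 'torque': [0.0017, 0.0162, 0.0174], 'grip_width': 0.1048, 'eef_rot': [-0.0023, 0.0732, 0.9973, 0.0018]}
```

View pics/k.png

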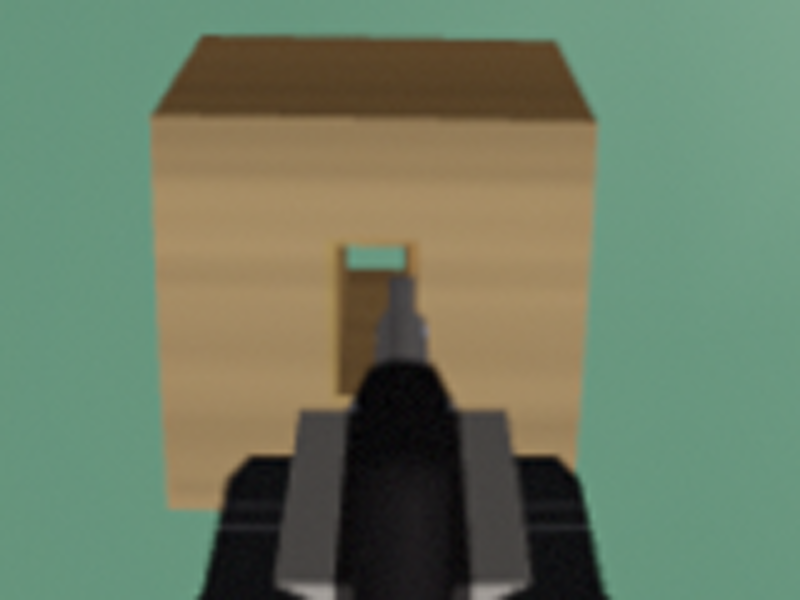

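The slot is centred near column 376 and the key at 402, about 3 mm off. The measured pose shows the arm was still settling by that amount, so I'll let it settle.

{"method": "play_rows", "body": {
  "deltas": [
    [0,0,0,0,0],
    [0,0,0,0,0]
  ]
}}

```text
t: 19.05
ee_pos: [0.4882, -0.335, 0.1305]
eef_rot: [0.001, 0.074, 0.997, -0.001]
ft_force: [-0.7, 0.7, -0.1]
grip_width: 0.101
finger_force: 79.4
```

Run:
```python
from h import *
o=st('eef_rot');w=snap('wrist')
q=o['eef_rot'];R=Ro.from_quat([q[1],q[2],q[3],q[0]]).as_matrix()
T=lambda p:(R.T@(p-o['ee_pos'])*1000).round(1)
D=w['range_z']
for v in range(196,226,3): print(v,[T(pt(w,'wrist',u,v))[1:].round().astype(int).tolist() for u in range(242,268,2)])
for u in(248,250,258):print(u,[(v,T(pt(w,'wrist',u,v))[[0,2]].tolist()) for v in range(194,232,2)])
```

```text
{'t': 19.05, 'ee_pos': [0.4882, -0.335, 0.1305], 'ft_force': [-0.6956, 0.7411, -0.0986], 'torque': [-0.0012, 0.0023, -0.0072], 'grip_width': 0.1012, 'eef_rot': [0.0014, 0.0745, 0.9972, -0.0008]}
196 [[-11, 76], [-10, 75], [-8, 76], [-7, 76], [-6, 87], [-6, 130], [-4, 131], [-2, 131], [0, 130], [2, 131], [3, 131], [4, 77], [6, 76]]
199 [[-11, 76], [-10, 75], [-9, 76], [-7, 75], [-6, 88], [-6, 127], [-4, 126], [-2, 127], [0, 126], [2, 127], [3, 128], [4, 77], [6, 76]]
202 [[-11, 75], [-10, 74], [-9, 76], [-7, 76], [-6, 88], [-5, 119], [-4, 119], [-2, 120], [0, 119], [2, 120], [3, 120], [4, 77], [6, 76]]
205 [[-12, 77], [-10, 76], [-9, 74], [-7, 75], [-6, 89], [-5, 112], [-4, 112], [-2, 111], [0, 113], [2, 112], [3, 113], [4, 77], [6, 76]]
208 [[-12, 75], [-10, 76], [-9, 76], [-7, 76], [-6, 90], [-5, 105], [-3, 105], [-1, 54], [0, 53], [1, 54], [3, 106], [4, 77], [6, 76]]
211 [[-12, 77], [-10, 76], [-9, 76], [-7, 76], [-6, 90], [-5, 97], [-3, 97], [-1, 47], [0, 48], [1, 47], [3, 97], [4, 76], [6, 76]]
214 [[-12, 76], [-10, 76], [-9, 77], [-7, 75], [-6, 91], [-5, 91], [-3, 61], [-1, 46],
[... 945 characters left out ...]
 (204, [1.9, 88.0]), (206, [0.1, 88.5]), (208, [-1.9, 89.5]), (210, [-4.3, 91.4]), (212, [-5.8, 91.0]), (214, [-7.5, 91.1]), (216, [-7.5, 87.3]), (218, [-7.3, 82.8]), (220, [-7.2, 79.1]), (222, [-8.2, 77.7]), (224, [-9.0, 76.0]), (226, [15.2, 20.9]), (228, [15.3, 18.3]), (230, [15.2, 16.1])]
258 [(194, [-4.7, 130.4]), (196, [-6.4, 130.0]), (198, [-7.8, 128.6]), (200, [-8.0, 123.8]), (202, [-7.9, 118.6]), (204, [-8.4, 115.1]), (206, [12.4, 57.1]), (208, [12.7, 52.7]), (210, [12.8, 49.1]), (212, [12.2, 47.4]), (214, [11.1, 47.0]), (216, [10.4, 45.4]), (218, [8.6, 46.4]), (220, [7.1, 46.8]), (222, [17.9, 19.9]), (224, [17.8, 17.9]), (226, [17.7, 15.5]), (228, [17.9, 12.8]), (230, [18.0, 10.2])]
```

The settled depth data shows the slot centre at tool (3.7, −1.3) mm and the key at (2.7, 0). I'll shift (+1, −1) mm and lower.

{"method": "play_rows", "body": {
  "deltas": [
    [0.001,-0.001,0,0,0],
    [0.001,-0.001,0.005,0,0],
    [0.001,-0.001,0.01,0,0],
    [0.001,-0.001,0.014,0,0],
    [0.001,-0.001,0.018,0,0],
    [0.001,-0.001,0.024,0,0],
    [0.001,-0.001,0.03,0,0],
    [0.001,-0.001,0.036,0,0],
    [0.001,-0.001,0.038,0,0],
    [0.001,-0.001,0.038,0,0]
  ]
}}

```text
t: 20.1
ee_pos: [0.4858, -0.3358, 0.0901]
eef_rot: [0.0, 0.075, 0.997, 0.0]
ft_force: [1.1, 0.1, -1.1]
grip_width: 0.102
finger_force: 79.5
```

{"method": "play_rows", "body": {
  "deltas": [
    [0,0,0.001,0,0],
    [0,0,0.002,0,0],
    [0,0,0.003,0,0],
    [0,0,0.004,0,0],
    [0,0,0.004,0,0]
  ]
}}

```text
t: 20.6
ee_pos: [0.4862, -0.336, 0.0891]
eef_rot: [0.0, 0.075, 0.997, -0.001]
ft_force: [-8.5, 5.7, 25.4]
grip_width: 0.1
finger_force: 83.6
```

Seated on its collar. Relax the push, release and rise.

{"method": "play_rows", "body": {
  "deltas": [
    [0,0,-0.003,0,0],
    [0,0,-0.003,0,0],
    [0,0,-0.003,0,0.15],
    [0,0,-0.003,0,0.25],
    [0,0,-0.003,0,0.4],
    [0,0,-0.003,0,0.4],
    [0,0,-0.04,0,0.4],
    [0,0,-0.08,0,0.4],
    [0,0,-0.12,0,0.4],
    [0,0,-0.12,0,0.4],
    [0,0,-0.12,0,0.4]
  ]
}}

```text
t: 21.7
ee_pos: [0.486, -0.3361, 0.2071]
eef_rot: [0.001, 0.075, 0.997, -0.001]
ft_force: [0.9, -0.2, -1.8]
grip_width: 0.396
finger_force: 0.0
```

Run:
```python
from h import *
o=st();w=snap('wrist');s=snap('side')
i=lambda a:cv2.resize(a[:,:,::-1],(400,300),interpolation=cv2.INTER_CUBIC)
cv2.imwrite('pics/l.png',np.hstack([i(w['image'][110:230,178:338]),i(s['image'][215:305,240:360])]))
q=o['eef_rot'];R=Rm(w)
D=w['range_z']
Z=np.array([[pt(w,'wrist',u,v)[2] for u in range(240,277)] for v in range(150,230)]);print('max z near key',np.sort(Z.ravel())[-30:].round(4))
```

```text
{'t': 21.7, 'ee_pos': [0.486, -0.3361, 0.2071], 'ft_force': [0.8508, -0.2202, -1.787], 'torque': [-0.0185, 0.0161, -0.0265], 'grip_width': 0.3963}
max z near key [0.0934 0.0934 0.0934 0.0934 0.0935 0.0935 0.0936 0.0936 0.0936 0.0936
 0.0937 0.0937 0.0939 0.0939 0.0942 0.0943 0.0944 0.3272 0.3272 0.3272
 0.3272 0.3272 0.3272 0.3272 0.3272 0.3272 0.3272 0.3272 0.3272 0.3272]
```

View pics/l.png

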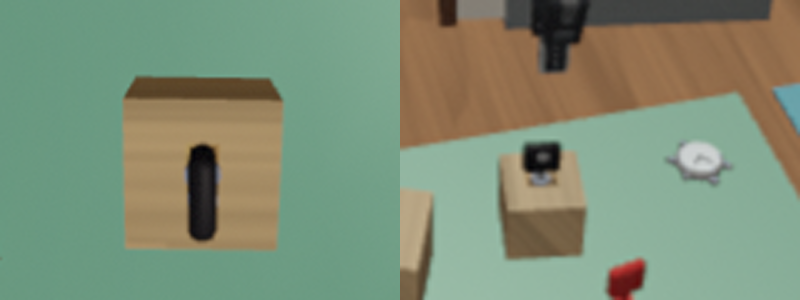

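The key stands upright in the small block with its top at about 93 mm, which is fully home. The gripper is clear and the watch head is undisturbed.

```bash
python3 -c "
from cell import *
print(hand_in())"
```

```text
the job is handed in; nothing more can be done
None
```

The job is handed in at about 22 s of the 72 s allowed: the drawer sprang out, the key was turned to its stop and back without forcing, drawn out, and left fully home in its small block with the gripper clear.

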